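# Dock the punch-die tray under its drag springs

### The arm

A 6-joint arm with a two-finger parallel gripper is mounted at the origin on the work surface. World frame = base frame: x ahead of the robot, y to its left, z up, the work surface at z = 0. Lengths are in m, angles in degrees, forces in N, time in s.
With the tool pointing down it reaches from about 0.4 to 0.825 m from the base axis. Payload 7 kg.
Tool frame: the origin (TCP) lies between the finger pads; the fingertips stand 11 mm ahead of it and the grasp point (between the pads) lies 8 mm behind it (r.tcp_to_tips is the distance from the TCP to the fingertips, in m); x points along the fingers, y is the direction in which the jaws open and shut, and the axes are right-handed (so a half turn about x gives the same grasp; the last joint's range is limited). The gripper opens to 88 mm and grips with 3 to 60 N. Pads are 19 mm wide; open, the fingers measure 130 mm over their backs; the gripper's body (78 mm by 193 mm) begins 47 mm behind the grasp point.
Start: joints at [85.548, 20.546, 0.682, 0, -70.136, -16.507], TCP at [0.241, 0.63, 0.238] pointing down, gripper open.
Joint ranges: [-176.03, 176.03], [-82.01, 121.73], [-58.28, 71.71], [-173.87, 95.51], [-174.79, -0.11], [-173.66, 173.66]. Speed limits (degrees/s): [136.94, 136.94, 172.46, 180, 180, 180].

### API

Orientations are given as [roll, pitch, yaw] about the fixed x, y, z axes, in that order (R = Rz(yaw) Ry(pitch) Rx(roll)).
In Python, from plant import r gives the robot as it stands.
- The arm moves only by the tool arm_command, never from a script. Its argument "plan" is a list of rows, each an object of numbers: "dx", "dy", "dz": the shift along the tool's x, y, z each as a share of 0.02 m, from -1 to 1; "wx", "wy", "wz": the turn, a rotation vector about the tool's x, y, z each as a share of 0.08 rad, from -1 to 1. In form: [{"dx": .., "dy": .., "dz": .., "wx": .., "wy": .., "wz": ..}, ...]. A call has 1 to 20 rows; each row shifts and turns the pose as measured when the row begins, along the tool's axes as they then stand; what a row does not reach is not made up. A row lasts 1/12 s, in which the tool goes at most 41.7 mm and 7.16 degrees, less where a joint would pass 70% of its speed; a pose out of reach is approached as far as the arm can. A call with a number of a shift or a turn outside -1 to 1 is refused whole. A call with a gripper value outside its range is refused whole. "fingers" is the closure, from -1 (fully open) to 1 (shut), so that 0 is half open, set as the call begins (left out, the last holds). The fingers move at their own pace and stop on an object; "force" is the grip in N (left out, the last holds). Time passes only in rows, so rows that do not move let the fingers close. It gives the time, the measured TCP pose, the force and the opening at its end, in the units of the state.
- r.get_state(): the state, without advancing time (a new reading comes with each control period).
- r.capture(name): name is "scene" or "top" or "wrist"; returns (picture, depth): 480x640x3 uint8, red, green, blue; 480x640 float32, m along the optical axis (not along the pixel's ray), 0 where there is no reading.
- r.camera_model(name): a dict with "vertical_fov" (degrees; the focal length in pixels is half the picture's height over the tangent of half this angle, whatever the lens; pixels are square), "cx", "cy" (the principal point, pixels), "dist" ([k1, k2, p1, p2, k3] as OpenCV has them; the pictures are not rectified), "R" (3x3) and "t" (3): a world point X has camera coordinates R X + t. Camera axes: x right, y down, z forward; pixel columns grow to the right and rows downward; lengths in m; the calibration is good to about 2 mm. A picture is of the moment at which its call begins: read the wrist's pose just before it. camera_model takes no time and is no camera call; for the wrist camera it gives the pose at the moment of the call.
- r.close_job(): hands the job in, once; it reports no verdict.
Trained networks look in the newest picture that a camera, given by its name, has taken for a name from the list of things; names that differ only in an ending like _2 or _b are one class to them, and where a whole thing is asked for, a point or a joint stands for the part that bears it (a point fixed in the world has none). Each returns a list of dicts, best first, with "score" (0 to 1); they miss things now and then, are a little off and sometimes report something else, mostly with a low value. They report only what shows in the picture. A call takes as long as a camera call. They do not tell look-alikes from the thing itself.
- r.cut_out(camera, query): "mask" (480x640 bool, what is visible of it) and "bbox" ([left, top, width, height] in pixels, round what is visible of it).
- r.spot_point(camera, query): "centre" ([column, row] in pixels: a listed point, or the origin of a listed thing).
The state is a dict: "time_s": time; "joints": joint angles; "qd": joint speeds; "joint_torque": joint torques, N m; "tcp_pos": TCP position; "eef_rot": TCP orientation; "contact_force": force on the tool from outside, world axes, zero at the start; "moment": the same for the moment, N m; "gripper_width": finger opening in m.
Only numpy, scipy, OpenCV 4.12 (cv2) and the standard library are available. Lean on these libraries where they do the work, as an engineer would, in place of code of your own. Each camera call takes 0.05 s, during which the arm holds its last target.

### The job

Load the punch-die tray into the dock: press the tray down on its sprung bed with the fingertips (the finger well in its middle is there for that) until it can pass below the two lips, and slide it in under the two leaf springs all the way to the end stop, so that the bed springs back up behind it. Only press and push the tray, never lift it out of its track; leave the dock's surroundings (spool, tin, slicker, mallet) where they stand, and finish with the hand clear.

Things in the scene. Friction and masses are not known exactly. Their poses are not given: they have to be found in the camera images.
- dock: Fixed grey and steel track, 281 x 125 mm. Origin: on the bench, on the centre line, below the guide's mouth; x = loading direction, z up. Sprung bed at x = -150..0 mm; guide with fixed floor 20 mm high at x = 0..105. Side walls 40 mm high at |y| = 51.5..62.5. Track open to above 72 mm wide between the lips, for fingers.
- lips (a point): Point on the centre line midway between the two fixed lips, at the height of their underside (31 mm), dock x = 0 (the mouth). Lips, one per side: x = 0..20 mm, |y| = 36..62, top 45 mm high. On the raised bed the tray's nose runs against them; the tray must be pressed at least 4.5 mm down to pass below.
- end_stop (a point): Middle of the face of the end stop, dock x = 105 mm, 28 mm high; the stop is a cross block 20 mm thick, its top 40 mm above the bench.
- tray_well (a point): Centre of the finger well's floor and of the loose 0.3 kg aluminium tray: plate 100 x 100 x 8 mm. x to its nose (edge with teeth), along dock x. Well 50 (x) x 56 (y) mm in a rim 5 thick, 6 high; its floor, this point, is 8 mm above the underside: height 35 mm on the raised bed, 29 bed down, 28 in the guide. Starts at dock x -88..-58 mm; at the stop 55.
- bed (a joint): Grey sprung bed plate 146 x 101 mm: 0 = up (top 27 mm high), 0.006 m = fully down. Pushes up 7.5 N when up, 10 N when down, less the tray's weight of 3 N. Springs up behind the tray once its tail is past the mouth (tray_well beyond dock x = 48 mm).
- leaf_left (a joint): Brass leaf spring on the dock's +y side, 11 mm wide, from the lip sloping down forwards (dock x = 20..95 mm, |y| = 37..48): 0 = free, tip just above the guide floor; about 0.10 rad with the tray under it, pressing it with about 2 N. The tray's nose lifts it.
- leaf_right (a joint): Leaf spring on the dock's -y side, same values.
- spool: Bystander: wooden thread spool standing, 44 mm across, 60 mm high; origin at the centre of its underside.
- wax_tin: Bystander: round steel tin, 60 mm across, 36 mm high; origin at the centre of its underside.
- slicker: Bystander: turned dark wood edge slicker standing, 34 mm across, 70 mm high; origin at the centre of its underside.
- mallet: Bystander: wooden mallet lying; head 75 mm long and 44 mm across, its axis along y; handle 20 mm thick to 165 mm along -x; origin on the bench below the head's centre.
There are look-alikes about, which are no part of the job. Of the things shaped like the part that bears tray_well, the aluminium one is meant.

How it is judged:
By the outcome, as a careful person would: the job done as asked, in the order asked, and still so for the second after the job is handed in, with the robot touching nothing.
It also fails if it takes over 48 s, if anything falls off the work surface, if the arm or the gripper's body presses on something with over 40 N, if the wrist force passes 120 N, or if a joint passes its speed limit or range.

## Working session

There is one attempt and no reset: what is moved stays moved. The work goes in short steps, Python scripts to look and compute and a tool call to move; the robot and the scene stay as the last step left them, time stands still between calls to the robot, and variables do not carry over. Pictures are saved under pics/ and viewed, and the job is handed in when it is done.

Besides the shell and the picture viewer there is one more tool, called after "Call:" in YAML: its name, and indented under it one key for each argument. arm_command: Moves the arm, as the interface text tells. Shift numbers are shares of 0.02 m and turn numbers shares of 0.08 rad, none past 1 either way. Its arguments: {"type":"object","properties":{"plan":{"type":"array","items":{"type":"object","properties":{"dx":{"type":"number"},"dy":{"type":"number"},"dz":{"type":"number"},"wx":{"type":"number"},"wy":{"type":"number"},"wz":{"type":"number"}}}},"fingers":{"type":"number"},"force":{"type":"number"}},"required":["plan"]}

```bash
ls; mkdir -p pics; cat > h.py <<'E'
import numpy as np, cv2
from plant import r
def K(m,h=480):
    f=h/2/np.tan(np.radians(m["vertical_fov"])/2)
    return np.array([[f,0,m["cx"]],[0,f,m["cy"]],[0,0,1.]])
def pix2w(m,uv,depth):
    uv=np.atleast_2d(np.array(uv,float)); 
    n=cv2.undistortPoints(uv.reshape(-1,1,2),K(m),np.array(m["dist"])).reshape(-1,2)
    d=np.atleast_1d(depth)
    X=np.c_[n*d[:,None],d]
    return (X-np.array(m["t"]))@np.array(m["R"])
def pix_at_z(m,uv,z):
    a=pix2w(m,uv,np.ones(len(np.atleast_2d(uv)))); c=-np.array(m["R"]).T@np.array(m["t"])
    d=a-c; s=(z-c[2])/d[:,2]; return c+d*s[:,None]
def proj(m,X):
    X=np.atleast_2d(np.array(X,float))
    return cv2.projectPoints(X,cv2.Rodrigues(np.array(m["R"]))[0],np.array(m["t"],float),K(m),np.array(m["dist"]))[0].reshape(-1,2)
def save(n,p): cv2.imwrite("pics/"+n+".png",cv2.cvtColor(p,cv2.COLOR_RGB2BGR))
E
python3 - <<'E'
from h import *
print(r.get_state())
for c in ("top","scene"):
    p,d=r.capture(c); save(c+"0",p); np.save(c+"0_d.npy",d); np.save(c+"0_p.npy",p)
    m=r.camera_model(c); np.save(c+"0_m.npy",m,allow_pickle=True)
    for q in ("tray_well","end_stop","lips"):
        for o in r.spot_point(c,q): 
            u=o["centre"]; dd=d[int(u[1]),int(u[0])]; print(c,q,round(o["score"],2),u,pix2w(m,u,dd).round(4) if dd>0 else None)
E
```

```text
pics
{'time_s': 0.0, 'joints': array([ 8.55479544e+01,  2.05909915e+01,  6.34247243e-01, -2.02833958e-02,
       -7.01361420e+01, -1.65085111e+01]), 'qd': array([-0.06723134,  0.1055116 ,  0.04289624, -0.00046575, -0.00136521,
       -0.02640351]), 'joint_torque': array([-2.44351533e-03, -5.82718885e+01,  2.93060392e+01,  6.99701026e+00,
        7.04320759e-03, -1.61723692e-04]), 'tcp_pos': array([0.24130104, 0.62989196, 0.23663077]), 'eef_rot': array([  94.90949339,   89.90517611, -106.05797077]), 'contact_force': array([-0.33923426, -0.39649858,  0.59966561]), 'moment': array([ 0.06582101, -0.03095366, -0.00362351]), 'gripper_width': 0.08791305698234585}
top tray_well 0.89 [394.6, 106.2] [[ 0.8385 -0.1337  0.008 ]]
top tray_well 0.87 [289.6, 97.6] [[0.8614 0.0588 0.005 ]]
top tray_well 0.7 [315.3, 196.3] [[0.6657 0.0157 0.0339]]
top end_stop 0.56 [332.2, 306.2] [[ 0.4772 -0.0078  0.0379]]
top lips 0.59 [322.8, 243.2] [[0.5844 0.0049 0.0291]]
scene tray_well 0.98 [348.9, 269.3] [[0.6586 0.0217 0.032 ]]
scene tray_well 0.97 [419.3, 212.8] [[0.6507 0.2084 0.0065]]
scene tray_well 0.8 [449.0, 342.2] [[0.8548 0.0596 0.0084]]
scene tray_well 0.66 [357.6, 416.3] [[ 0.8415 -0.1309  0.0114]]
scene end_stop 0.85 [268.0, 212.5] [[ 0.4791 -0.0068  0.0317]]
scene lips 0.59 [314.5, 245.3] [[0.5795 0.0148 0.0189]]
```

View pics/top0.png

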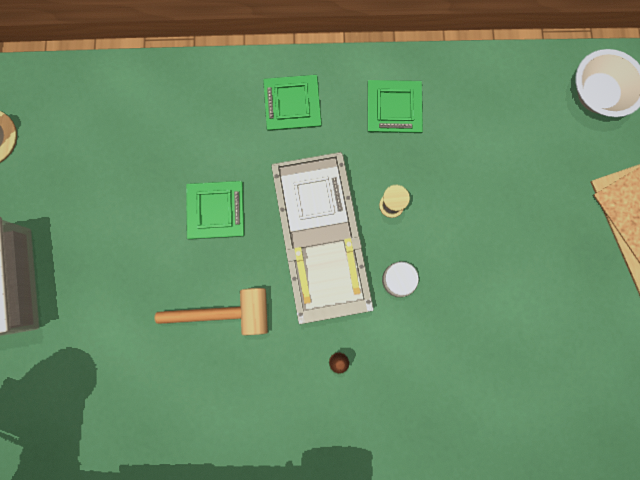

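View pics/scene0.png

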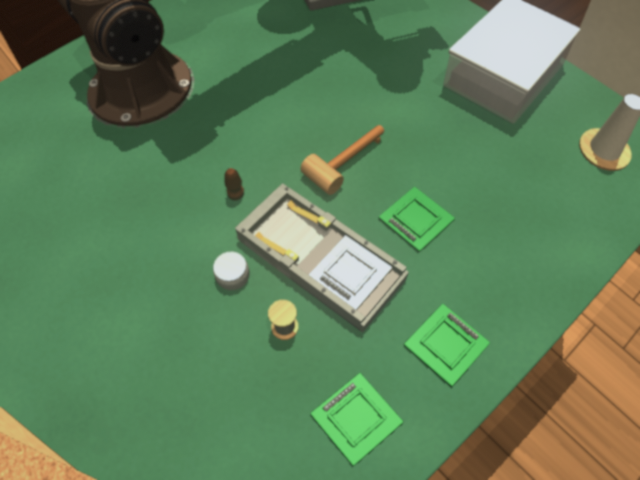

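```bash
python3 - <<'E'
from h import *
p=np.load("top0_p.npy"); save("top0c",cv2.resize(p[150:340,240:400],None,fx=3.15,fy=3.15,interpolation=cv2.INTER_CUBIC))
p=np.load("scene0_p.npy"); save("scene0c",cv2.resize(p[160:350,210:430],None,fx=3.1,fy=3.1,interpolation=cv2.INTER_CUBIC))
E
```

```text
(no output)
```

View pics/top0c.png

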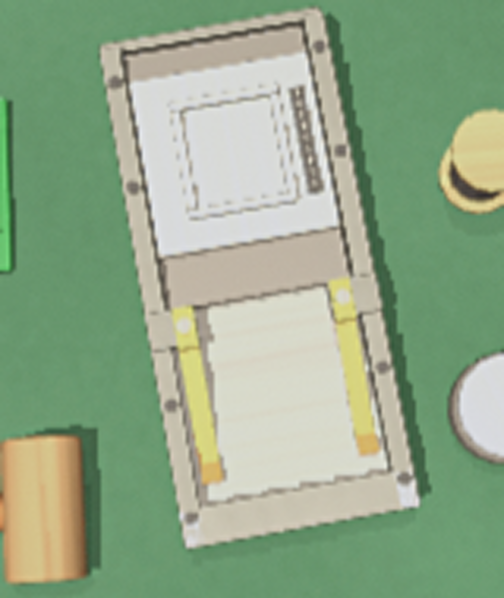

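View pics/scene0c.png

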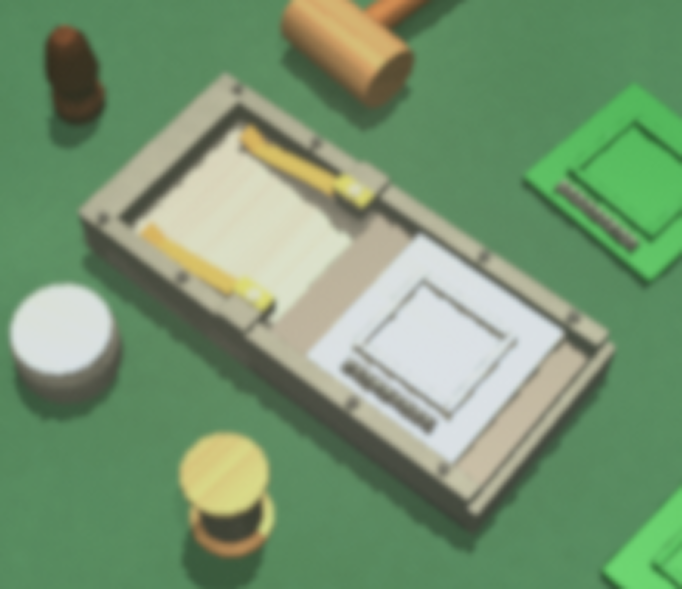

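The aluminium tray is the grey-white one in the dock at top (315,196). The look-alikes are the green plates at top (291,102), (395,106) and (215,210). The dock is at top (272–372, 153–322) and loads towards the robot. The close crop agrees. One thing looks odd: the tooth strip is on the dock's +y side of the tray, not the edge facing the lips. Next I'll fit the dock pose.

```bash
python3 - <<'E'
from h import *
from scipy.spatial.transform import Rotation as Ro
m=np.load("top0_m.npy",allow_pickle=True).item()
d=np.load("top0_d.npy")
c=np.array([[103,45],[322,10],[418,503],[187,547]])/3.15+[240,150]
W=pix_at_z(m,c,0.04); print(W.round(4))
print("len",np.linalg.norm(W[3]-W[0]),np.linalg.norm(W[2]-W[1]),"wid",np.linalg.norm(W[1]-W[0]),np.linalg.norm(W[3]-W[2]))
# depth mask: points z>0.032 in region
uu,vv=np.meshgrid(np.arange(265,380),np.arange(145,330)); uv=np.c_[uu.ravel(),vv.ravel()]
P=pix2w(m,uv,d[vv.ravel(),uu.ravel()]); k=(P[:,2]>0.015)&(P[:,2]<0.06)
q=P[k]; 
import numpy as np
rect=cv2.minAreaRect((q[:,:2]*1000).astype(np.float32)); print(rect,k.sum())
ex=(W[3]+W[2]-W[0]-W[1])[:2]; ex/=np.linalg.norm(ex); ey=np.array([-ex[1],ex[0]])
O=W[:,:2].mean(0)+ex*(.156-.1405); print("ex",ex,np.degrees(np.arctan2(ex[1],ex[0])),"O",O)
for n,u in (("tray",[315.3,196.3]),):
    X=pix_at_z(m,u,.035)[0]; v=X[:2]-O; print(n,X,v@ex,v@ey)
for n,u in (("stop",[332.2,306.2]),):
    X=pix_at_z(m,u,.028)[0]; v=X[:2]-O; print(n,X,v@ex,v@ey)
for n,u in (("lips",[322.8,243.2]),):
    X=pix_at_z(m,u,.031)[0]; v=X[:2]-O; print(n,X,v@ex,v@ey)
t=np.array([[128,82],[305,53],[340,228],[160,256]])/3.15+[240,150]
T=pix_at_z(m,t,.035); D=T[:,:2]-O; print("tray corners dock",np.c_[D@ex,D@ey].round(4),T.mean(0))
m2=np.load("scene0_m.npy",allow_pickle=True).item()
X=pix_at_z(m2,[348.9,269.3],.035)[0]; v=X[:2]-O; print("scene tray",X,v@ex,v@ey)
X=pix_at_z(m2,[268,212.5],.028)[0]; v=X[:2]-O; print("scene stop",X,v@ex,v@ey)
s=r.get_state(); print(Ro.from_euler('xyz',s["eef_rot"],degrees=True).as_matrix().round(3))
print(r.tcp_to_tips)
E
```

```text
[[ 0.723   0.0881  0.04  ]
 [ 0.7401 -0.0328  0.04  ]
 [ 0.4697 -0.0744  0.04  ]
 [ 0.45    0.047   0.04  ]]
len 0.27610804415226375 0.2735391543807973 wid 0.12218764473212178 0.12301335053108955
((593.871337890625, 35.909934997558594), (281.7183532714844, 181.1282501220703), 8.623040199279785) 11938
ex [-0.98860585 -0.15052733] -171.3425124023901 O [0.58037169 0.00462852]
tray [0.66545391 0.01574413 0.035     ] -0.08578598513408825 0.0018182517148411469
stop [ 0.47743754 -0.0080893   0.028     ] 0.10367568669383408 -0.002921485539847841
lips [0.58408638 0.00491314 0.031     ] -0.0037152071626701103 0.00027779445501776196
tray corners dock [[-0.1319 -0.0511]
 [-0.1311  0.0478]
 [-0.031   0.0487]
 [-0.0329 -0.0499]] [0.66099613 0.01801932 0.035     ]
scene tray [0.65971291 0.02049948 0.035     ] -0.08082620579380208 -0.003747093777685604
scene stop [ 0.47690591 -0.00545751  0.028     ] 0.10380510266270489 -0.005603317429844708
[[-0.    -0.358 -0.934]
 [-0.    -0.934  0.358]
 [-1.     0.    -0.   ]]
0.011
```

Call:
arm_command:
  plan:
    - {"wx":-1}
    - {"wx":-1}
    - {"wx":-1}
    - {"wx":-1}
    - {"wx":-1}
    - {"wx":-1}
    - {"wx":-0.5}
    - {"dy":1,"dz":-0.47}
    - {"dy":1,"dz":-0.47}
    - {"dy":1,"dz":-0.47}
    - {"dy":1,"dz":-0.47}
    - {"dy":1,"dz":-0.47}
    - {"dy":1,"dz":-0.47}
    - {"dy":1,"dz":-0.47}
    - {"dy":1,"dz":-0.47}
    - {"dy":1,"dz":-0.47}
    - {"dy":1,"dz":-0.47}
    - {"dy":1,"dz":-0.47}
    - {"dy":1,"dz":-0.47}
    - {"dy":1,"dz":-0.47}
  fingers: 1
  force: 20

```text
schema error: expected keys dx, dy, dz, wx, wy, wz
```

```bash
cat >> h.py <<'E'
from scipy.spatial.transform import Rotation as Ro
O=np.array([0.58037,0.0046]); ex=np.array([-.98861,-.15053]); ey=np.array([.15053,-.98861])
def st():
    s=r.get_state(); R=Ro.from_euler('xyz',s["eef_rot"],degrees=True).as_matrix()
    v=s["tcp_pos"][:2]-O
    print("t",round(s["time_s"],2),"tcp",s["tcp_pos"].round(4),"dock",(v@ex).round(4),(v@ey).round(4),"tipz",round(s["tcp_pos"][2]-.011,4),"F",s["contact_force"].round(1),"w",round(s["gripper_width"],4))
    T=np.c_[[0,0,-1],[ey[0],ey[1],0],[ex[0],ex[1],0]]
    print("rotvec tool units",(Ro.from_matrix(R.T@T).as_rotvec()/.08).round(2),"j",s["joints"].round(0))
E
python3 -c "
from h import *
st()"
```

```text
t 0.4 tcp [0.2414 0.6302 0.2374] dock 0.2409 -0.6695 tipz 0.2264 F [-0.5  0.5 -0.3] w 0.0875
rotvec tool units [-6.46  0.   -0.  ] j [ 86.  21.   1.  -0. -70. -17.]
```

Call:
arm_command:
  plan:
    - {"dx":0,"dy":0,"dz":0,"wx":-1,"wy":0,"wz":0}
    - {"dx":0,"dy":0,"dz":0,"wx":-1,"wy":0,"wz":0}
    - {"dx":0,"dy":0,"dz":0,"wx":-1,"wy":0,"wz":0}
    - {"dx":0,"dy":0,"dz":0,"wx":-1,"wy":0,"wz":0}
    - {"dx":0,"dy":0,"dz":0,"wx":-1,"wy":0,"wz":0}
    - {"dx":0,"dy":0,"dz":0,"wx":-1,"wy":0,"wz":0}
    - {"dx":0,"dy":0,"dz":0,"wx":-0.5,"wy":0,"wz":0}
    - {"dx":0,"dy":1,"dz":-0.47,"wx":0,"wy":0,"wz":0}
    - {"dx":0,"dy":1,"dz":-0.47,"wx":0,"wy":0,"wz":0}
    - {"dx":0,"dy":1,"dz":-0.47,"wx":0,"wy":0,"wz":0}
    - {"dx":0,"dy":1,"dz":-0.47,"wx":0,"wy":0,"wz":0}
    - {"dx":0,"dy":1,"dz":-0.47,"wx":0,"wy":0,"wz":0}
    - {"dx":0,"dy":1,"dz":-0.47,"wx":0,"wy":0,"wz":0}
    - {"dx":0,"dy":1,"dz":-0.47,"wx":0,"wy":0,"wz":0}
    - {"dx":0,"dy":1,"dz":-0.47,"wx":0,"wy":0,"wz":0}
    - {"dx":0,"dy":1,"dz":-0.47,"wx":0,"wy":0,"wz":0}
    - {"dx":0,"dy":1,"dz":-0.47,"wx":0,"wy":0,"wz":0}
  fingers: 1
  force: 20

```text
time_s: 1.82
tcp_pos: [0.3721, 0.4459, 0.2364]
eef_rot: [6.5, 90.0, -162.8]
contact_force: [0.8, 0.2, 0.7]
gripper_width: 0.0006
```

```bash
python3 -c "
from h import *
st()"
```

```text
t 1.82 tcp [0.3721 0.4459 0.2364] dock 0.1395 -0.4676 tipz 0.2254 F [0.8 0.2 0.7] w 0.0006
rotvec tool units [ 0.45  0.   -0.  ] j [ 69.  12. -12.  -0. -67.  31.]
```

Call:
arm_command:
  plan:
    - {"dx":0,"dy":1,"dz":-0.47,"wx":0.45,"wy":0,"wz":0}
    - {"dx":0,"dy":1,"dz":-0.47,"wx":0,"wy":0,"wz":0}
    - {"dx":0,"dy":1,"dz":-0.47,"wx":0,"wy":0,"wz":0}
    - {"dx":0,"dy":1,"dz":-0.47,"wx":0,"wy":0,"wz":0}
    - {"dx":0,"dy":1,"dz":-0.47,"wx":0,"wy":0,"wz":0}
    - {"dx":0,"dy":1,"dz":-0.47,"wx":0,"wy":0,"wz":0}
    - {"dx":0,"dy":1,"dz":-0.47,"wx":0,"wy":0,"wz":0}
    - {"dx":0,"dy":1,"dz":-0.47,"wx":0,"wy":0,"wz":0}
    - {"dx":0,"dy":1,"dz":-0.47,"wx":0,"wy":0,"wz":0}
    - {"dx":0,"dy":1,"dz":-0.47,"wx":0,"wy":0,"wz":0}
    - {"dx":0,"dy":1,"dz":-0.47,"wx":0,"wy":0,"wz":0}
    - {"dx":0,"dy":1,"dz":-0.47,"wx":0,"wy":0,"wz":0}
    - {"dx":0,"dy":1,"dz":-0.47,"wx":0,"wy":0,"wz":0}
    - {"dx":0,"dy":1,"dz":-0.47,"wx":0,"wy":0,"wz":0}
    - {"dx":0,"dy":1,"dz":-0.47,"wx":0,"wy":0,"wz":0}
    - {"dx":0,"dy":1,"dz":-0.47,"wx":0,"wy":0,"wz":0}
    - {"dx":0,"dy":1,"dz":-0.47,"wx":0,"wy":0,"wz":0}
    - {"dx":0,"dy":1,"dz":-0.47,"wx":0,"wy":0,"wz":0}
    - {"dx":0,"dy":1,"dz":-0.47,"wx":0,"wy":0,"wz":0}
    - {"dx":0,"dy":1,"dz":-0.47,"wx":0,"wy":0,"wz":0}

```text
time_s: 3.48
tcp_pos: [0.6288, 0.0588, 0.2397]
eef_rot: [-140.4, 89.6, 48.2]
contact_force: [0.4, 1.1, 0.2]
gripper_width: 0.0005
```

```bash
python3 -c "
from h import *
st()"
```

```text
t 3.48 tcp [0.6288 0.0588 0.2397] dock -0.056 -0.0463 tipz 0.2287 F [0.4 1.1 0.2] w 0.0005
rotvec tool units [-0.01 -0.07  0.06] j [ 23.  16.  -5.  -0. -68.  76.]
```

Call:
arm_command:
  plan:
    - {"dx":0.4,"dy":1,"dz":-0.45,"wx":0,"wy":0,"wz":0}
    - {"dx":0.5,"dy":0.7,"dz":-0.45,"wx":0,"wy":0,"wz":0}
    - {"dx":0.5,"dy":0.3,"dz":-0.15,"wx":0,"wy":0,"wz":0}
    - {"dx":0,"dy":0,"dz":0,"wx":0,"wy":0,"wz":0}
    - {"dx":0,"dy":0,"dz":0,"wx":0,"wy":0,"wz":0}

```text
time_s: 3.9
tcp_pos: [0.6586, 0.0167, 0.2105]
eef_rot: [-146.3, 89.6, 42.1]
contact_force: [-0.5, 0.4, 0.5]
gripper_width: 0.0003
```

```bash
python3 - <<'E'
from h import *
st()
m=r.camera_model("wrist"); p,d=r.capture("wrist"); save("w1",p)
np.save("w1_d.npy",d); np.save("w1_m.npy",m,allow_pickle=True)
for q in ("tray_well","lips","end_stop"):
  for o in r.spot_point("wrist",q):
    z={"tray_well":.035,"lips":.031,"end_stop":.028}[q]
    X=pix_at_z(m,o["centre"],z)[0]; v=X[:2]-O; print(q,round(o["score"],2),o["centre"],X.round(4),(v@ex).round(4),(v@ey).round(4))
E
```

```text
t 3.9 tcp [0.6586 0.0167 0.2105] dock -0.0792 -0.0002 tipz 0.1995 F [-0.5  0.4  0.5] w 0.0003
rotvec tool units [-0.06 -0.08  0.05] j [ 18.  20.  -4.  -0. -66.  80.]
tray_well 0.85 [509.5, 50.5] [ 0.8323 -0.1213  0.035 ] -0.2302 0.1624
tray_well 0.63 [146.9, 197.1] [0.6608 0.1793 0.035 ] -0.1058 -0.1606
lips 0.61 [317.2, 296.3] [0.5832 0.0069 0.031 ] -0.0031 -0.0019
lips 0.31 [443.6, 239.2] [ 0.6607 -0.1056  0.031 ] -0.0628 0.121
end_stop 0.57 [318.9, 383.5] [ 0.4768 -0.0106  0.028 ] 0.1047 -0.0005
```

View pics/w1.png

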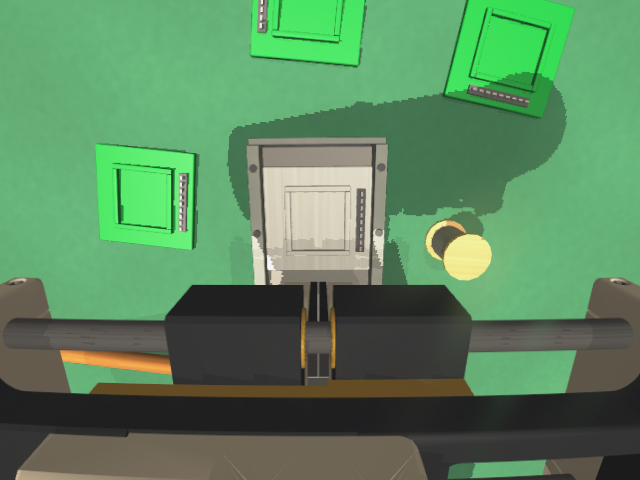

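```bash
python3 - <<'E'
from h import *
m=np.load("w1_m.npy",allow_pickle=True).item()
p=cv2.imread("pics/w1.png"); cv2.imwrite("pics/w1c.png",cv2.resize(p[130:290,235:395],None,fx=3.7,fy=3.7,interpolation=cv2.INTER_CUBIC))
E
```

```text
(no output)
```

View pics/w1c.png

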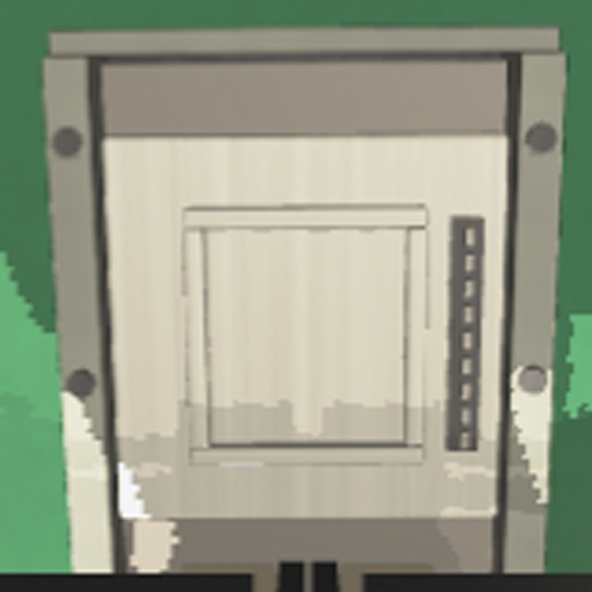

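```bash
python3 - <<'E'
from h import *
m=np.load("w1_m.npy",allow_pickle=True).item()
def f(n,c,z):
    W=pix_at_z(m,np.array(c)/3.7+[235,130],z); D=W[:,:2]-O; D=np.c_[D@ex,D@ey]; print(n,(D*1000).round(1).tolist(),"mean",(D.mean(0)*1000).round(1))
f("rim outer",[[184,208],[427,206],[424,463],[190,464]],.041)
f("rim inner",[[204,228],[408,228],[408,445],[208,445]],.041)
f("tray",[[104,137],[506,134],[497,517],[118,520]],.035)
f("wall outer",[[45,60],[565,55],[547,565],[70,565]],.040)
f("dock back",[[50,32],[558,28]],.040)
E
```

```text
rim outer [[-115.6, -30.4], [-115.8, 28.5], [-50.3, 29.1], [-50.2, -30.8]] mean [-83.   -0.9]
rim inner [[-110.7, -25.7], [-110.5, 24.0], [-55.1, 24.9], [-55.3, -26.1]] mean [-82.9  -0.7]
tray [[-132.3, -50.1], [-132.6, 48.0], [-33.2, 49.3], [-32.6, -51.0]] mean [-82.7  -1. ]
wall outer [[-150.7, -62.5], [-151.3, 60.6], [-21.5, 62.2], [-21.9, -63.5]] mean [-86.4  -0.8]
dock back [[-157.1, -61.0], [-157.5, 58.7]] mean [-157.3   -1.2]
```

The wrist picture shows the tray's well at about (318,220), clear of the fingers. Its centre is at dock (-83, -1) mm. The well measures 56 mm along dock x by 50 mm across, so the tray really is turned with its teeth towards dock +y. It can't be turned in its track without lifting it, so I'll press and push it as it lies.

Call:
arm_command:
  plan:
    - {"dx":1,"dy":-0.03,"dz":0.3,"wx":0,"wy":-0.08,"wz":0.05}
    - {"dx":1,"dy":0,"dz":0.1,"wx":0,"wy":0,"wz":0}
    - {"dx":1,"dy":0,"dz":0,"wx":0,"wy":0,"wz":0}
    - {"dx":1,"dy":0,"dz":0,"wx":0,"wy":0,"wz":0}
    - {"dx":1,"dy":0,"dz":0,"wx":0,"wy":0,"wz":0}
    - {"dx":1,"dy":0,"dz":0,"wx":0,"wy":0,"wz":0}
    - {"dx":0.6,"dy":0,"dz":0,"wx":0,"wy":0,"wz":0}
    - {"dx":0.3,"dy":0,"dz":0,"wx":0,"wy":0,"wz":0}
    - {"dx":0,"dy":0,"dz":0,"wx":0,"wy":0,"wz":0}

```text
time_s: 4.85
tcp_pos: [0.6538, 0.0261, 0.0783]
eef_rot: [-173.4, 89.0, 15.6]
contact_force: [-1.4, -0.2, -0.4]
gripper_width: 0.0001
```

```bash
python3 - <<'E'
from h import *
st()
p,d=r.capture("scene"); save("s2",cv2.resize(p[160:350,260:430],None,fx=3.1,fy=3.1))
E
```

```text
t 4.85 tcp [0.6538 0.0261 0.0783] dock -0.0758 -0.0102 tipz 0.0673 F [-1.4 -0.2 -0.4] w 0.0001
rotvec tool units [ 0.09 -0.23  0.03] j [ 19.  26. -14.   0. -49.  80.]
```

View pics/s2.png

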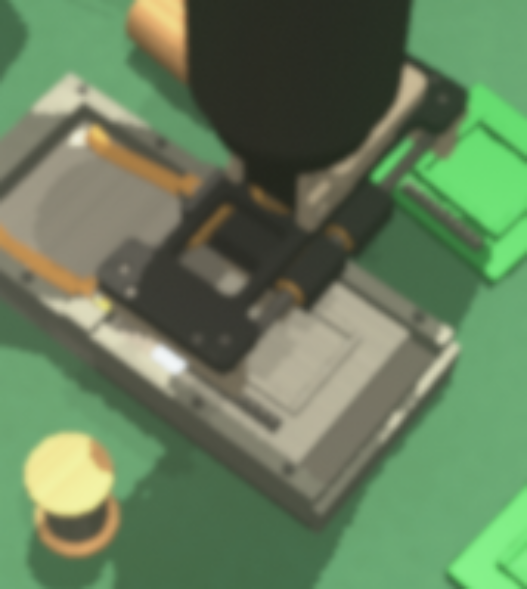

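Call:
arm_command:
  plan:
    - {"dx":0,"dy":0.46,"dz":0.2,"wx":0.09,"wy":-0.25,"wz":0.03}
    - {"dx":0.3,"dy":0,"dz":0,"wx":0,"wy":0,"wz":0}
    - {"dx":0,"dy":0,"dz":0,"wx":0,"wy":0,"wz":0}

```text
time_s: 5.15
tcp_pos: [0.6535, 0.0179, 0.0764]
eef_rot: [-179.1, 89.8, 9.7]
contact_force: [-1.5, -0.1, -0.4]
gripper_width: 0.0006
```

```bash
python3 -c "
from h import *
st()"
```

```text
t 5.15 tcp [0.6535 0.0179 0.0764] dock -0.0743 -0.0021 tipz 0.0654 F [-1.5 -0.1 -0.4] w 0.0006
rotvec tool units [ 0.03 -0.05  0.  ] j [ 19.  26. -13.   0. -50.  80.]
```

Call:
arm_command:
  plan:
    - {"dx":0.5,"dy":0.06,"dz":0.06,"wx":0.03,"wy":-0.05,"wz":0}
    - {"dx":0.5,"dy":0.03,"dz":0.03,"wx":0,"wy":0,"wz":0}
    - {"dx":0.3,"dy":0,"dz":0,"wx":0,"wy":0,"wz":0}
    - {"dx":0.2,"dy":0,"dz":0,"wx":0,"wy":0,"wz":0}

```text
time_s: 5.48
tcp_pos: [0.6539, 0.0169, 0.0467]
eef_rot: [-172.1, 89.6, 16.6]
contact_force: [0.1, 0.3, -0.1]
gripper_width: 0.0005
```

```bash
python3 -c "
from h import *
st()"
```

```text
t 5.48 tcp [0.6539 0.0169 0.0467] dock -0.0745 -0.0011 tipz 0.0357 F [ 0.1  0.3 -0.1] w 0.0005
rotvec tool units [ 0.   -0.08  0.01] j [ 19.  28. -15.   0. -47.  80.]
```

Call:
arm_command:
  plan:
    - {"dx":0.15,"dy":0,"dz":0,"wx":0,"wy":-0.08,"wz":0}
    - {"dx":0.15,"dy":0,"dz":0,"wx":0,"wy":0,"wz":0}
    - {"dx":0.15,"dy":0,"dz":0,"wx":0,"wy":0,"wz":0}

```text
time_s: 5.73
tcp_pos: [0.6542, 0.0169, 0.0397]
eef_rot: [39.4, 89.9, -131.8]
contact_force: [-17.9, 3.5, 48.0]
gripper_width: 0.0004
```

```bash
python3 -c "
from h import *
st()"
```

```text
t 5.73 tcp [0.6542 0.0169 0.0397] dock -0.0748 -0.0011 tipz 0.0287 F [-17.9   3.5  48. ] w 0.0004
rotvec tool units [ 0.03  0.01 -0.01] j [ 19.  29. -15.   0. -47.  80.]
```

Call:
arm_command:
  plan:
    - {"dx":0.03,"dy":0,"dz":0.1,"wx":0,"wy":0,"wz":0}

```text
time_s: 5.82
tcp_pos: [0.6538, 0.017, 0.0413]
eef_rot: [144.7, 89.9, -26.4]
contact_force: [2.9, -0.5, 6.4]
gripper_width: 0.0003
```

```bash
python3 -c "
from h import *
st()"
```

```text
t 5.82 tcp [0.6538 0.017  0.0413] dock -0.0744 -0.0012 tipz 0.0303 F [ 2.9 -0.5  6.4] w 0.0003
rotvec tool units [ 0.05 -0.02 -0.02] j [ 19.  29. -15.   0. -46.  80.]
```

Call:
arm_command:
  plan:
    - {"dx":0.08,"dy":0,"dz":0.2,"wx":0.03,"wy":0,"wz":0}
    - {"dx":0.08,"dy":0,"dz":0.25,"wx":0,"wy":0,"wz":0}
    - {"dx":0.08,"dy":0,"dz":0.25,"wx":0,"wy":0,"wz":0}

```text
time_s: 6.07
tcp_pos: [0.6496, 0.0169, 0.0425]
eef_rot: [174.9, 88.8, 3.8]
contact_force: [4.2, 1.2, 6.0]
gripper_width: 0.0006
```

```bash
python3 -c "
from h import *
st()"
```

```text
t 6.07 tcp [0.6496 0.0169 0.0425] dock -0.0703 -0.0018 tipz 0.0315 F [4.2 1.2 6. ] w 0.0006
rotvec tool units [ 0.07 -0.26 -0.02] j [ 19.  28. -17.   0. -45.  80.]
```

Call:
arm_command:
  plan:
    - {"dx":0.18,"dy":0.03,"dz":0.2,"wx":0.05,"wy":-0.26,"wz":0}
    - {"dx":0.15,"dy":0,"dz":0.25,"wx":0,"wy":-0.1,"wz":0}
    - {"dx":0.15,"dy":0,"dz":0.25,"wx":0,"wy":-0.1,"wz":0}

```text
time_s: 6.32
tcp_pos: [0.6476, 0.0167, 0.0402]
eef_rot: [162.6, 89.6, -8.4]
contact_force: [6.9, -1.8, 15.7]
gripper_width: 0.0004
```

```bash
python3 -c "
from h import *
st()"
```

```text
t 6.32 tcp [0.6476 0.0167 0.0402] dock -0.0683 -0.0019 tipz 0.0292 F [ 6.9 -1.8 15.7] w 0.0004
rotvec tool units [ 0.08 -0.09 -0.03] j [ 19.  28. -16.   0. -45.  80.]
```

Call:
arm_command:
  plan:
    - {"dx":0.12,"dy":0.04,"dz":0.35,"wx":0.08,"wy":-0.12,"wz":0}
    - {"dx":0.15,"dy":0,"dz":0.4,"wx":0,"wy":-0.12,"wz":0}
    - {"dx":0.15,"dy":0,"dz":0.4,"wx":0,"wy":-0.12,"wz":0}

```text
time_s: 6.57
tcp_pos: [0.6405, 0.0157, 0.0403]
eef_rot: [160.3, 89.5, -10.7]
contact_force: [7.6, 0.2, 10.7]
gripper_width: 0.0006
```

```bash
python3 -c "
from h import *
st()"
```

```text
t 6.57 tcp [0.6405 0.0157 0.0403] dock -0.0611 -0.0019 tipz 0.0293 F [ 7.6  0.2 10.7] w 0.0006
rotvec tool units [ 0.07 -0.1  -0.03] j [ 19.  27. -17.   0. -45.  80.]
```

Call:
arm_command:
  plan:
    - {"dx":0.17,"dy":0.05,"dz":0.45,"wx":0.07,"wy":-0.15,"wz":0}
    - {"dx":0.17,"dy":0.02,"dz":0.45,"wx":0,"wy":-0.13,"wz":0}
    - {"dx":0.17,"dy":0,"dz":0.45,"wx":0,"wy":-0.13,"wz":0}
    - {"dx":0.17,"dy":0,"dz":0.45,"wx":0,"wy":-0.13,"wz":0}

```text
time_s: 6.9
tcp_pos: [0.6295, 0.0144, 0.0403]
eef_rot: [166.3, 89.3, -4.5]
contact_force: [8.4, 0.3, 10.3]
gripper_width: 0.0003
```

```bash
python3 -c "
from h import *
st()"
```

```text
t 6.9 tcp [0.6295 0.0144 0.0403] dock -0.05 -0.0023 tipz 0.0293 F [ 8.4  0.3 10.3] w 0.0003
rotvec tool units [ 0.12 -0.15 -0.04] j [ 19.  27. -19.   0. -44.  80.]
```

Call:
arm_command:
  plan:
    - {"dx":0.2,"dy":0.08,"dz":0.45,"wx":0.12,"wy":-0.2,"wz":0.03}
    - {"dx":0.2,"dy":0.02,"dz":0.45,"wx":0,"wy":-0.16,"wz":0}
    - {"dx":0.2,"dy":0.02,"dz":0.45,"wx":0,"wy":-0.16,"wz":0}
    - {"dx":0.2,"dy":0.02,"dz":0.45,"wx":0,"wy":-0.16,"wz":0}

```text
time_s: 7.23
tcp_pos: [0.6224, 0.0131, 0.0402]
eef_rot: [159.4, 89.2, -11.3]
contact_force: [9.2, 0.7, 12.6]
gripper_width: 0.0
```

```bash
python3 - <<'E'
from h import *
st()
p,d=r.capture("scene"); save("s3",cv2.resize(p[160:350,230:430],None,fx=3.1,fy=3.1))
E
```

```text
t 7.23 tcp [0.6224 0.0131 0.0402] dock -0.0429 -0.0021 tipz 0.0292 F [ 9.2  0.7 12.6] w 0.0
rotvec tool units [ 0.14 -0.16 -0.06] j [ 19.  26. -20.   1. -43.  80.]
```

View pics/s3.png

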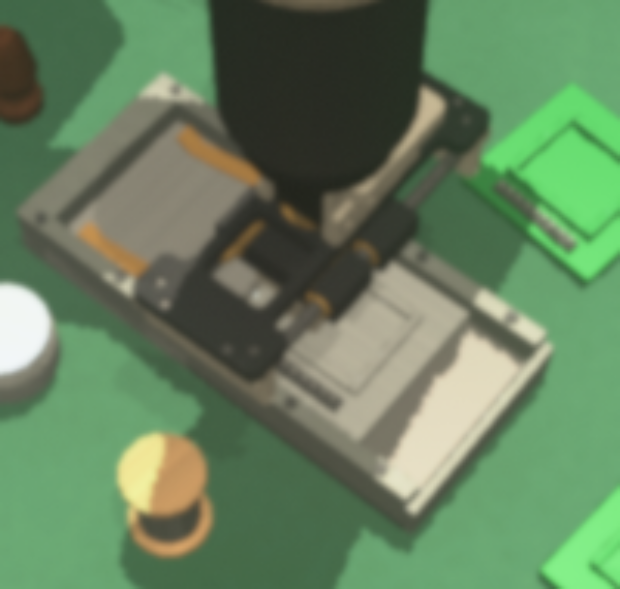

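The scene crop shows the tray moving forward with the hand. It is flat in its track, and its tail has left the back wall.

Call:
arm_command:
  plan:
    - {"dx":0.2,"dy":0.08,"dz":0.55,"wx":0.12,"wy":-0.2,"wz":0.04}
    - {"dx":0.2,"dy":0.03,"dz":0.55,"wx":0.03,"wy":-0.16,"wz":0.02}
    - {"dx":0.2,"dy":0.03,"dz":0.55,"wx":0.03,"wy":-0.16,"wz":0.02}
    - {"dx":0.2,"dy":0.03,"dz":0.55,"wx":0.03,"wy":-0.16,"wz":0.02}

```text
time_s: 7.62
tcp_pos: [0.6089, 0.0105, 0.0403]
eef_rot: [142.9, 88.9, -28.1]
contact_force: [9.4, 1.0, 13.8]
gripper_width: 0.0008
```

```bash
python3 -c "
from h import *
st()"
```

```text
t 7.62 tcp [0.6089 0.0105 0.0403] dock -0.0291 -0.0015 tipz 0.0293 F [ 9.4  1.  13.8] w 0.0008
rotvec tool units [ 0.07 -0.19 -0.14] j [ 20.  25. -22.   1. -42.  78.]
```

Call:
arm_command:
  plan:
    - {"dx":0.2,"dy":0.04,"dz":0.55,"wx":0.08,"wy":-0.25,"wz":-0.14}
    - {"dx":0.2,"dy":0.02,"dz":0.55,"wx":0.03,"wy":-0.18,"wz":-0.05}
    - {"dx":0.2,"dy":0.02,"dz":0.55,"wx":0.03,"wy":-0.18,"wz":-0.03}
    - {"dx":0.2,"dy":0.02,"dz":0.55,"wx":0.03,"wy":-0.18,"wz":-0.03}

```text
time_s: 7.95
tcp_pos: [0.595, 0.009, 0.0402]
eef_rot: [-131.3, 89.2, 57.7]
contact_force: [9.4, -0.1, 15.3]
gripper_width: 0.0006
```

```bash
python3 -c "
from h import *
st()"
```

```text
t 7.95 tcp [0.595  0.009  0.0402] dock -0.0152 -0.0022 tipz 0.0292 F [ 9.4 -0.1 15.3] w 0.0006
rotvec tool units [ 0.05 -0.11  0.12] j [ 19.  24. -23.  -1. -42.  80.]
```

Call:
arm_command:
  plan:
    - {"dx":0.2,"dy":0.08,"dz":0.55,"wx":0.05,"wy":-0.18,"wz":0.08}
    - {"dx":0.2,"dy":0.03,"dz":0.55,"wx":0.03,"wy":-0.16,"wz":0}
    - {"dx":0.2,"dy":0.03,"dz":0.55,"wx":0.03,"wy":-0.16,"wz":0}
    - {"dx":0.2,"dy":0.03,"dz":0.55,"wx":0.03,"wy":-0.16,"wz":0}

```text
time_s: 8.28
tcp_pos: [0.5822, 0.0067, 0.0401]
eef_rot: [-160.8, 89.1, 28.2]
contact_force: [8.4, 1.5, 13.9]
gripper_width: 0.0004
```

```bash
python3 -c "
from h import *
st()"
```

```text
t 8.28 tcp [0.5822 0.0067 0.0401] dock -0.0022 -0.0018 tipz 0.0291 F [ 8.4  1.5 13.9] w 0.0004
rotvec tool units [ 0.06 -0.18  0.06] j [ 20.  23. -25.  -0. -41.  79.]
```

Call:
arm_command:
  plan:
    - {"dx":0.2,"dy":0.06,"dz":0.55,"wx":0.06,"wy":-0.25,"wz":0.06}
    - {"dx":0.2,"dy":0.03,"dz":0.55,"wx":0.03,"wy":-0.18,"wz":0}
    - {"dx":0.2,"dy":0.03,"dz":0.55,"wx":0.03,"wy":-0.18,"wz":0}
    - {"dx":0.2,"dy":0.03,"dz":0.55,"wx":0.03,"wy":-0.18,"wz":0}
    - {"dx":0.2,"dy":0.03,"dz":0.55,"wx":0.03,"wy":-0.18,"wz":0}

```text
time_s: 8.7
tcp_pos: [0.5665, 0.0048, 0.0398]
eef_rot: [-166.6, 89.4, 22.4]
contact_force: [9.5, 0.6, 13.9]
gripper_width: 0.0004
```

```bash
python3 -c "
from h import *
st()"
```

```text
t 8.7 tcp [0.5665 0.0048 0.0398] dock 0.0137 -0.0023 tipz 0.0288 F [ 9.5  0.6 13.9] w 0.0004
rotvec tool units [ 0.08 -0.12  0.03] j [ 20.  22. -27.  -0. -40.  79.]
```

Call:
arm_command:
  plan:
    - {"dx":0.2,"dy":0.08,"dz":0.55,"wx":0.08,"wy":-0.2,"wz":0.03}
    - {"dx":0.2,"dy":0.03,"dz":0.55,"wx":0.03,"wy":-0.18,"wz":0}
    - {"dx":0.2,"dy":0.03,"dz":0.55,"wx":0.03,"wy":-0.18,"wz":0}
    - {"dx":0.2,"dy":0.03,"dz":0.55,"wx":0.03,"wy":-0.18,"wz":0}
    - {"dx":0.2,"dy":0.03,"dz":0.55,"wx":0.03,"wy":-0.18,"wz":0}
    - {"dx":0.2,"dy":0.03,"dz":0.55,"wx":0.03,"wy":-0.18,"wz":0}

```text
time_s: 9.2
tcp_pos: [0.5556, 0.0037, 0.0411]
eef_rot: [-172.4, 88.6, 16.8]
contact_force: [19.7, -3.4, 4.1]
gripper_width: 0.0008
```

```bash
python3 - <<'E'
from h import *
st()
p,d=r.capture("scene"); save("s4",cv2.resize(p[160:350,230:430],None,fx=3.1,fy=3.1))
E
```

```text
t 9.2 tcp [0.5556 0.0037 0.0411] dock 0.0246 -0.0028 tipz 0.0301 F [19.7 -3.4  4.1] w 0.0008
rotvec tool units [ 0.12 -0.3   0.04] j [ 21.  21. -29.   0. -39.  78.]
```

View pics/s4.png

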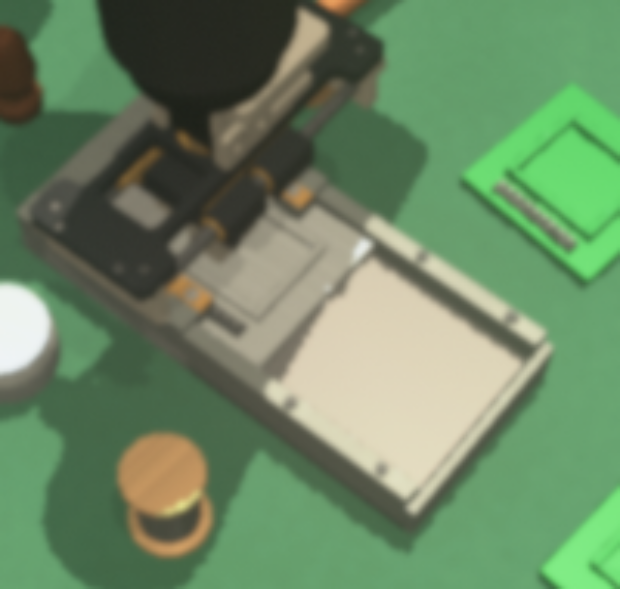

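The scene crop shows the tray with its nose well under the lips. The push force has risen as the leaf springs engage, so I'll press a bit harder.

Call:
arm_command:
  plan:
    - {"dx":0.3,"dy":0.1,"dz":0.5,"wx":0.12,"wy":-0.35,"wz":0.04}
    - {"dx":0.28,"dy":0.05,"dz":0.6,"wx":0.05,"wy":-0.25,"wz":0}
    - {"dx":0.28,"dy":0.05,"dz":0.6,"wx":0.05,"wy":-0.25,"wz":0}

```text
time_s: 9.5
tcp_pos: [0.5559, 0.0036, 0.0398]
eef_rot: [-171.0, 88.9, 18.0]
contact_force: [14.4, -1.9, 21.9]
gripper_width: 0.0006
```

```bash
python3 -c "
from h import *
st()"
```

```text
t 9.5 tcp [0.5559 0.0036 0.0398] dock 0.0244 -0.0027 tipz 0.0288 F [14.4 -1.9 21.9] w 0.0006
rotvec tool units [ 0.06 -0.23  0.04] j [ 21.  21. -29.   0. -39.  78.]
```

Call:
arm_command:
  plan:
    - {"dx":0.25,"dy":0.08,"dz":0.9,"wx":0.06,"wy":-0.35,"wz":0.04}
    - {"dx":0.25,"dy":0.05,"dz":0.9,"wx":0.05,"wy":-0.3,"wz":0}
    - {"dx":0.25,"dy":0.05,"dz":0.9,"wx":0.05,"wy":-0.3,"wz":0}

```text
time_s: 9.75
tcp_pos: [0.5402, 0.0012, 0.0406]
eef_rot: [-167.8, 89.3, 21.2]
contact_force: [21.9, -4.1, 9.3]
gripper_width: 0.0003
```

```bash
python3 -c "
from h import *
st()"
```

```text
t 9.75 tcp [0.5402 0.0012 0.0406] dock 0.0402 -0.0027 tipz 0.0296 F [21.9 -4.1  9.3] w 0.0003
rotvec tool units [ 0.08 -0.14  0.03] j [ 21.  20. -30.  -0. -39.  78.]
```

Call:
arm_command:
  plan:
    - {"dx":0.35,"dy":0.08,"dz":0.85,"wx":0.06,"wy":-0.3,"wz":0.03}
    - {"dx":0.32,"dy":0.05,"dz":0.85,"wx":0.05,"wy":-0.25,"wz":0}
    - {"dx":0.32,"dy":0.05,"dz":0.85,"wx":0.05,"wy":-0.25,"wz":0}

```text
time_s: 10.0
tcp_pos: [0.5358, 0.0007, 0.0405]
eef_rot: [-175.5, 88.2, 13.8]
contact_force: [28.6, -6.6, 11.6]
gripper_width: 0.0008
```

```bash
python3 -c "
from h import *
st()"
```

```text
t 10.0 tcp [0.5358 0.0007 0.0405] dock 0.0446 -0.0028 tipz 0.0295 F [28.6 -6.6 11.6] w 0.0008
rotvec tool units [ 0.15 -0.4   0.03] j [ 21.  19. -32.   0. -37.  78.]
```

Call:
arm_command:
  plan:
    - {"dx":0.1,"dy":0.2,"dz":0,"wx":0.15,"wy":-0.4,"wz":0.03}
    - {"dx":0.15,"dy":0.15,"dz":0,"wx":0.05,"wy":-0.1,"wz":0}

```text
time_s: 10.17
tcp_pos: [0.5443, -0.0039, 0.0404]
eef_rot: [-165.3, 89.6, 23.3]
contact_force: [-4.1, 8.9, 13.4]
gripper_width: 0.0002
```

```bash
python3 - <<'E'
from h import *
st()
p,d=r.capture("scene"); save("s5",cv2.resize(p[170:310,230:380],None,fx=4,fy=4,interpolation=cv2.INTER_CUBIC))
p,d=r.capture("wrist"); save("w5",p)
E
```

```text
t 10.17 tcp [ 0.5443 -0.0039  0.0404] dock 0.037 0.003 tipz 0.0294 F [-4.1  8.9 13.4] w 0.0002
rotvec tool units [-0.02 -0.09  0.02] j [ 20.  20. -30.  -0. -40.  78.]
```

View pics/s5.png

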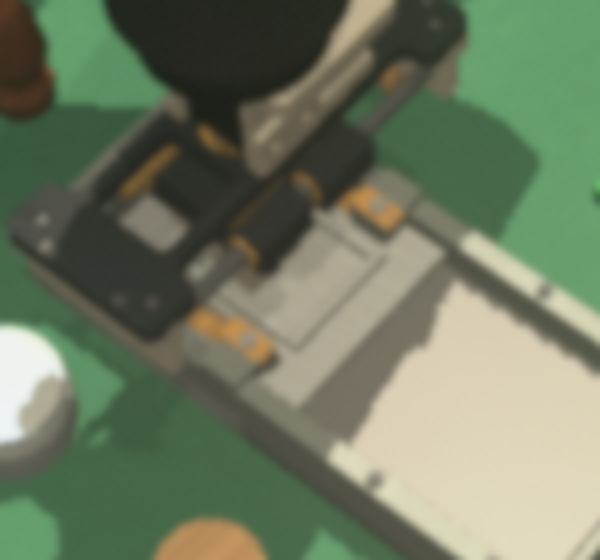

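View pics/w5.png

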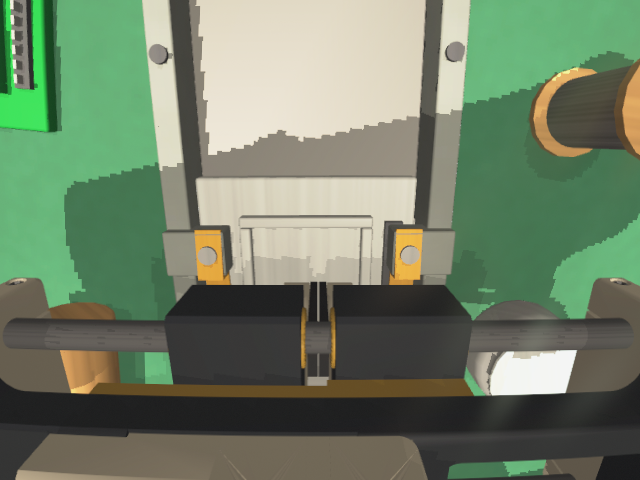

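```bash
python3 - <<'E'
from h import *
m=r.camera_model("wrist")
for n,c,z in (("tail",[[198,178],[416,178]],.029),("rimback",[[241,218],[372,218]],.035),("lips",[[163,232],[454,230]],.045),("lipin",[[228,226],[386,222]],.045)):
    W=pix_at_z(m,np.array(c,float),z)[:,:2]-O; print(n,(np.c_[W@ex,W@ey]*1000).round(1).tolist())
E
```

```text
tail [[-23.1, -50.7], [-23.0, 47.0]]
rimback [[-6.0, -31.0], [-6.0, 27.0]]
lips [[-2.2, -62.2], [-3.0, 60.3]]
lipin [[-4.8, -34.4], [-6.4, 31.4]]
```

The tail is at dock x -23, square in the track, with 28 mm to go. I'll push on with a stronger stroke.

Call:
arm_command:
  plan:
    - {"dx":0.2,"dy":-0.22,"dz":0.5,"wx":0,"wy":-0.15,"wz":0}
    - {"dx":0.3,"dy":0.02,"dz":0.8,"wx":0.03,"wy":-0.25,"wz":0}
    - {"dx":0.4,"dy":0.05,"dz":1,"wx":0.05,"wy":-0.35,"wz":0}
    - {"dx":0.4,"dy":0.05,"dz":1,"wx":0.05,"wy":-0.35,"wz":0}

```text
time_s: 10.6
tcp_pos: [0.536, -0.0004, 0.0395]
eef_rot: [-175.4, 88.6, 14.0]
contact_force: [30.8, -7.1, 28.7]
gripper_width: 0.0003
```

```bash
python3 -c "
from h import *
st()"
```

```text
t 10.6 tcp [ 5.36e-01 -4.00e-04  3.95e-02] dock 0.0446 -0.0018 tipz 0.0285 F [30.8 -7.1 28.7] w 0.0003
rotvec tool units [ 0.17 -0.31  0.03] j [ 21.  19. -32.   0. -37.  78.]
```

The tray stalls. I'm pressing ahead of the mouth while the bed lifts the tail against the lips, so the friction is high. A better hold is to press on the plate just behind the rear rim, which holds the tail down, and push on that rim.

Call:
arm_command:
  plan:
    - {"dx":0,"dy":0,"dz":-0.1,"wx":0,"wy":0,"wz":0}
    - {"dx":-0.7,"dy":0,"dz":0,"wx":0,"wy":0,"wz":0}
    - {"dx":-0.7,"dy":0,"dz":0,"wx":0.05,"wy":-0.1,"wz":0}
    - {"dx":0,"dy":0,"dz":-0.7,"wx":0,"wy":0,"wz":0}
    - {"dx":0,"dy":0,"dz":-1,"wx":0,"wy":0,"wz":0}
    - {"dx":0,"dy":0,"dz":-0.9,"wx":0,"wy":0,"wz":0}
    - {"dx":0,"dy":0,"dz":0,"wx":0,"wy":0,"wz":0}

```text
time_s: 11.18
tcp_pos: [0.5934, 0.0089, 0.0731]
eef_rot: [-172.1, 88.5, 17.2]
contact_force: [0.5, 0.2, 0.3]
gripper_width: 0.0007
```

```bash
python3 - <<'E'
from h import *
st()
m=r.camera_model("wrist"); p,d=r.capture("wrist"); save("w6",p)
E
```

```text
t 11.18 tcp [0.5934 0.0089 0.0731] dock -0.0135 -0.0023 tipz 0.0621 F [0.5 0.2 0.3] w 0.0007
rotvec tool units [ 0.13 -0.32  0.05] j [ 20.  21. -23.   0. -45.  79.]
```

View pics/w6.png

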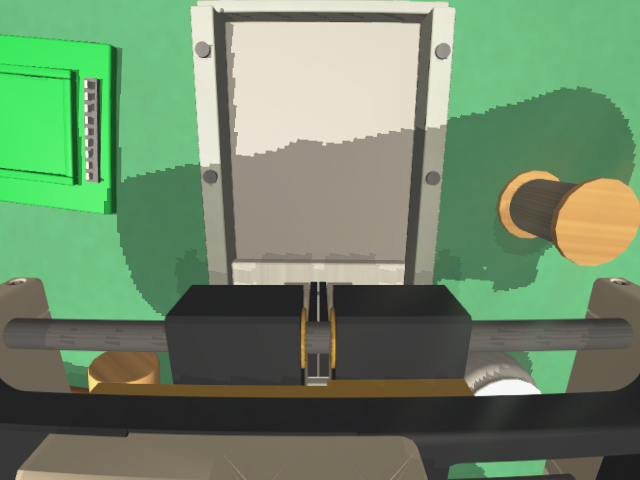

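```bash
python3 - <<'E'
from h import *
m=r.camera_model("wrist")
for z in (.029,.033):
    W=pix_at_z(m,np.array([[233,263],[407,263.]]),z)[:,:2]-O; print((np.c_[W@ex,W@ey]*1000).round(1).tolist())
p,d=r.capture("scene"); save("s6",cv2.resize(p[170:310,230:380],None,fx=4,fy=4,interpolation=cv2.INTER_CUBIC))
E
```

```text
[[-20.0, -51.5], [-21.1, 48.9]]
[[-21.3, -50.4], [-22.4, 47.8]]
```

View pics/s6.png

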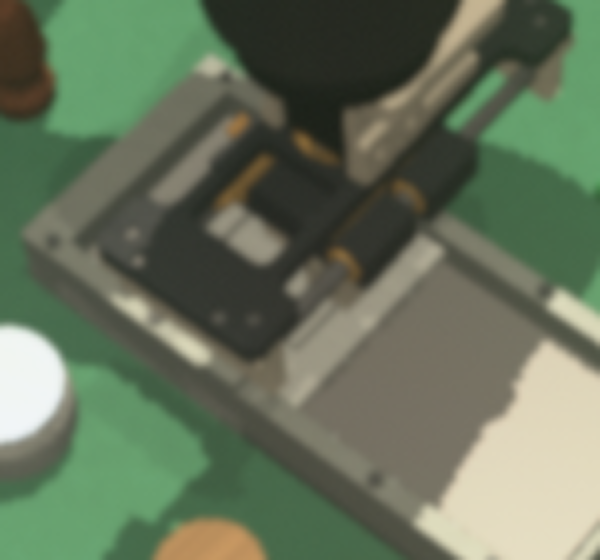

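Call:
arm_command:
  plan:
    - {"dx":0.2,"dy":0.08,"dz":-0.3,"wx":0.13,"wy":-0.35,"wz":0.05}
    - {"dx":0.4,"dy":0,"dz":0,"wx":0,"wy":-0.05,"wz":0}
    - {"dx":0.4,"dy":0,"dz":0,"wx":0,"wy":-0.05,"wz":0}

```text
time_s: 11.53
tcp_pos: [0.5937, 0.0071, 0.0513]
eef_rot: [-1.3, 89.1, -172.8]
contact_force: [-1.4, -0.7, -0.7]
gripper_width: 0.0002
```

```bash
python3 -c "
from h import *
st()"
```

```text
t 11.53 tcp [0.5937 0.0071 0.0513] dock -0.0136 -0.0005 tipz 0.0403 F [-1.4 -0.7 -0.7] w 0.0002
rotvec tool units [-0.03  0.2   0.  ] j [ 19.  24. -22.  -0. -46.  79.]
```

Call:
arm_command:
  plan:
    - {"dx":-0.02,"dy":-0.05,"dz":-0.35,"wx":0,"wy":0.15,"wz":0}
    - {"dx":0,"dy":0,"dz":-0.05,"wx":0,"wy":0.05,"wz":0}

```text
time_s: 11.7
tcp_pos: [0.5992, 0.0088, 0.0485]
eef_rot: [-2.5, 89.8, -174.1]
contact_force: [1.2, 0.5, 0.2]
gripper_width: 0.0004
```

```bash
python3 -c "
from h import *
st()"
```

```text
t 11.7 tcp [0.5992 0.0088 0.0485] dock -0.0193 -0.0013 tipz 0.0375 F [1.2 0.5 0.2] w 0.0004
rotvec tool units [-0.04  0.05  0.  ] j [ 19.  24. -22.  -0. -44.  79.]
```

Call:
arm_command:
  plan:
    - {"dx":0.15,"dy":0,"dz":0.08,"wx":0,"wy":0,"wz":0}
    - {"dx":0.15,"dy":0,"dz":0.1,"wx":0,"wy":0,"wz":0}
    - {"dx":0.12,"dy":0,"dz":0.15,"wx":0,"wy":0,"wz":0}
    - {"dx":0.12,"dy":0,"dz":0.2,"wx":0,"wy":0,"wz":0}

```text
time_s: 12.03
tcp_pos: [0.5963, 0.0087, 0.0417]
eef_rot: [179.0, 89.2, 7.8]
contact_force: [7.5, -1.3, 8.7]
gripper_width: 0.0006
```

```bash
python3 -c "
from h import *
st()"
```

```text
t 12.03 tcp [0.5963 0.0087 0.0417] dock -0.0164 -0.0016 tipz 0.0307 F [ 7.5 -1.3  8.7] w 0.0006
rotvec tool units [ 0.02 -0.18 -0.  ] j [ 20.  24. -23.   0. -42.  79.]
```

Now pressing on the tail behind the rim, ready to push.

Call:
arm_command:
  plan:
    - {"dx":0.25,"dy":0.04,"dz":0.3,"wx":0.03,"wy":-0.25,"wz":0}
    - {"dx":0.25,"dy":0.04,"dz":0.5,"wx":0.03,"wy":-0.2,"wz":0}
    - {"dx":0.25,"dy":0.04,"dz":0.6,"wx":0.03,"wy":-0.2,"wz":0}

```text
time_s: 12.28
tcp_pos: [0.594, 0.0084, 0.0403]
eef_rot: [-175.8, 89.2, 13.1]
contact_force: [14.4, -0.3, 12.1]
gripper_width: 0.0004
```

```bash
python3 -c "
from h import *
st()"
```

```text
t 12.28 tcp [0.594  0.0084 0.0403] dock -0.0141 -0.0017 tipz 0.0293 F [14.4 -0.3 12.1] w 0.0004
rotvec tool units [ 0.06 -0.17  0.01] j [ 20.  24. -24.   0. -42.  79.]
```

Call:
arm_command:
  plan:
    - {"dx":0.3,"dy":0.05,"dz":0.8,"wx":0.05,"wy":-0.25,"wz":0}
    - {"dx":0.3,"dy":0.05,"dz":0.9,"wx":0.04,"wy":-0.25,"wz":0}
    - {"dx":0.3,"dy":0.05,"dz":0.9,"wx":0.04,"wy":-0.25,"wz":0}

```text
time_s: 12.53
tcp_pos: [0.5786, 0.006, 0.0402]
eef_rot: [-173.8, 88.6, 15.4]
contact_force: [17.2, -0.4, 17.9]
gripper_width: 0.0004
```

```bash
python3 -c "
from h import *
st()"
```

```text
t 12.53 tcp [0.5786 0.006  0.0402] dock 0.0015 -0.0016 tipz 0.0292 F [17.2 -0.4 17.9] w 0.0004
rotvec tool units [ 0.11 -0.31  0.04] j [ 20.  22. -26.   0. -40.  79.]
```

Call:
arm_command:
  plan:
    - {"dx":0.3,"dy":0.06,"dz":0.8,"wx":0.1,"wy":-0.35,"wz":0.03}
    - {"dx":0.3,"dy":0.05,"dz":0.8,"wx":0.04,"wy":-0.3,"wz":0}
    - {"dx":0.3,"dy":0.05,"dz":0.8,"wx":0.04,"wy":-0.3,"wz":0}

```text
time_s: 12.78
tcp_pos: [0.5702, 0.0049, 0.0397]
eef_rot: [-172.9, 88.4, 16.3]
contact_force: [36.4, -6.1, -2.3]
gripper_width: 0.0003
```

```bash
python3 -c "
from h import *
st()"
```

```text
t 12.78 tcp [0.5702 0.0049 0.0397] dock 0.01 -0.0018 tipz 0.0287 F [36.4 -6.1 -2.3] w 0.0003
rotvec tool units [ 0.12 -0.34  0.04] j [ 20.  22. -27.   0. -39.  79.]
```

Force rose sharply, which may be the end stop. I'll ease off, raise the hand and look.

Call:
arm_command:
  plan:
    - {"dx":0,"dy":0,"dz":0,"wx":0,"wy":0,"wz":0}
    - {"dx":-0.2,"dy":0,"dz":-0.1,"wx":0,"wy":0,"wz":0}
    - {"dx":-1,"dy":0,"dz":-0.2,"wx":0,"wy":0,"wz":0}
    - {"dx":-1,"dy":0,"dz":-0.8,"wx":0,"wy":-0.2,"wz":0}
    - {"dx":-1,"dy":0,"dz":-1,"wx":0,"wy":-0.1,"wz":0}
    - {"dx":-1,"dy":0,"dz":-1,"wx":0,"wy":0,"wz":0}
    - {"dx":-1,"dy":0,"dz":-1,"wx":0,"wy":0,"wz":0}
    - {"dx":-1,"dy":0,"dz":-1,"wx":0,"wy":0,"wz":0}
    - {"dx":-1,"dy":0,"dz":-1,"wx":0,"wy":0,"wz":0}

```text
time_s: 13.53
tcp_pos: [0.6827, 0.0228, 0.1894]
eef_rot: [-34.5, 89.4, 154.7]
contact_force: [0.7, -0.2, -0.3]
gripper_width: 0.0003
```

```bash
python3 - <<'E'
from h import *
st()
p,d=r.capture("wrist"); save("w7",p)
p,d=r.capture("scene"); save("s7",cv2.resize(p[170:350,210:430],None,fx=3.6,fy=3.3,interpolation=cv2.INTER_CUBIC))
p,d=r.capture("top"); save("t7",cv2.resize(p[150:340,240:400],None,fx=3.15,fy=3.15,interpolation=cv2.INTER_CUBIC)); np.save("t7_d.npy",d)
E
```

```text
t 13.53 tcp [0.6827 0.0228 0.1894] dock -0.1039 -0.0026 tipz 0.1784 F [ 0.7 -0.2 -0.3] w 0.0003
rotvec tool units [0.11 0.11 0.07] j [ 18.  23.  -1.  -0. -66.  81.]
```

View pics/s7.png

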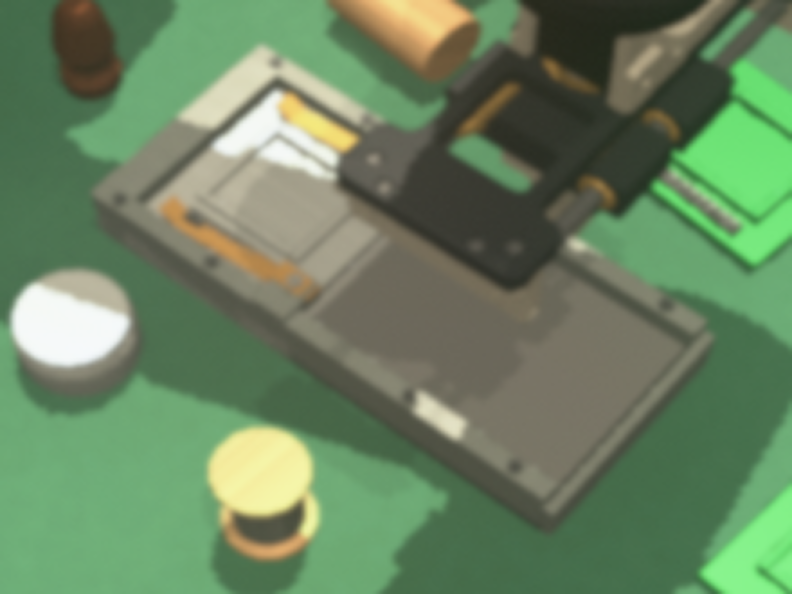

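View pics/t7.png

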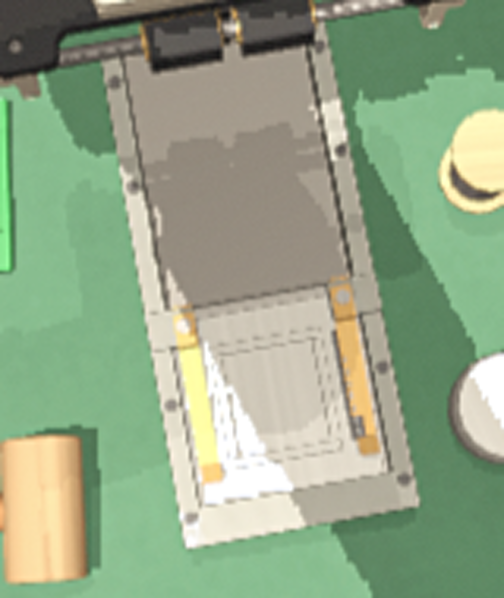

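View pics/w7.png

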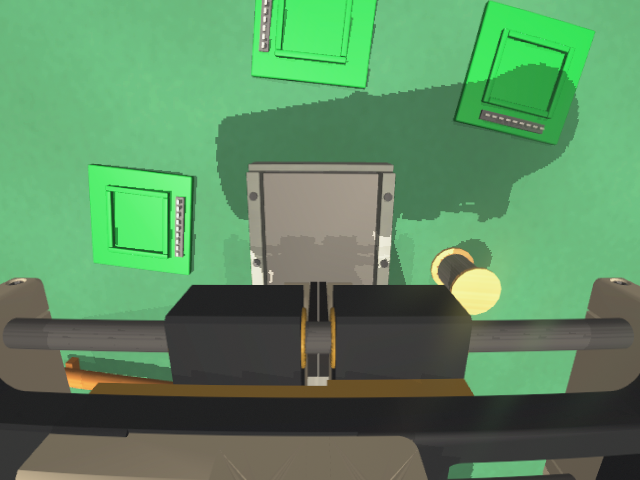

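```bash
cat > chk.py <<'E'
from h import *
import sys
d=np.load(sys.argv[1]); m=r.camera_model("top")
uu,vv=np.meshgrid(np.arange(265,380),np.arange(165,330)); P=pix2w(m,np.c_[uu.ravel(),vv.ravel()],d[vv.ravel(),uu.ravel()])
v=P[:,:2]-O; D=np.c_[v@ex,v@ey]*1000
for y0,y1 in ((-28,28),):
  for x in range(-100,130,4):
    k=(abs(D[:,0]-x)<2)&(D[:,1]>y0)&(D[:,1]<y1)
    if k.sum()>3: print(x,round(np.median(P[k,2])*1000,1),k.sum(),end=" | ")
E
python3 chk.py t7_d.npy; python3 chk.py top0_d.npy
python3 - <<'E'
from h import *
m=r.camera_model("top")
for n,c,z in (("rim",[[218,340],[325,325],[343,448],[232,468]],.034),("tail",[[190,305],[335,285]],.028)):
    W=pix_at_z(m,np.array(c)/3.15+[240,150],z)[:,:2]-O; D=np.c_[W@ex,W@ey]*1000; print(n,D.round(1).tolist(),D.mean(0))
E
```

```text
-100 26.1 73 | -96 26.2 72 | -92 26.3 69 | -88 26.6 67 | -84 26.3 73 | -80 26.5 74 | -76 26.3 71 | -72 28.0 123 | -68 252.9 168 | -64 26.1 71 | -60 26.3 74 | -56 26.3 74 | -52 26.2 72 | -48 26.4 76 | -44 26.8 73 | -40 26.4 70 | -36 26.2 74 | -32 26.4 79 | -28 26.1 75 | -24 26.0 75 | -20 26.5 70 | -16 26.2 77 | -12 26.3 73 | -8 26.5 75 | -4 20.1 95 | 0 19.5 65 | 4 26.8 63 | 8 27.4 76 | 12 27.0 74 | 16 27.5 78 | 20 32.6 66 | 24 31.7 84 | 28 27.9 78 | 32 27.5 75 | 36 27.4 75 | 40 27.5 79 | 44 27.7 76 | 48 28.0 81 | 52 27.5 74 | 56 27.1 82 | 60 27.3 75 | 64 27.6 78 | 68 27.6 78 | 72 27.5 78 | 76 27.4 79 | 80 29.8 77 | 84 32.8 84 | 88 27.5 81 | 92 27.7 76 | 96 27.2 82 | 100 27.9 81 | 104 38.9 76 | 108 39.4 81 | 112 39.1 82 | 116 39.1 83 | 120 38.9 84 | 124 -0.7 77 | 128 -0.4 74 | -100 34.2 77 | -96 33.9 74 | -92 34.5 72 | -88 34.2 73 | -84 34.0 72 | -80 34.9 75 | -76 34.5 78 | -72 34.6 76 | -68 34.3 72 | -64 34.2 72 | -60 34.5 76 | -56 35.9 55 | -52 39.4 85 | -48 34.3 89 | -44 34.1 72 | -40 34.0 72 | -36 34.6 76 | -32 27.4 100 | -28 26.2 74 | -24 26.2 73 | -20 26.4 76 | -16 26.2 74 | -12 26.4 76 | -8 26.6 73 | -4 20.5 93 | 0 19.5 76 | 4 19.1 73 | 8 19.7 79 | 12 19.0 68 | 16 19.6 78 | 20 19.0 77 | 24 19.1 75 | 28 19.4 76 | 32 19.0 72 | 36 19.3 77 | 40 19.0 76 | 44 19.2 75 | 48 19.6 79 | 52 19.3 75 | 56 19.1 77 | 60 19.3 79 | 64 19.4 74 | 68 19.4 79 | 72 19.4 79 | 76 19.2 75 | 80 19.4 78 | 84 19.3 77 | 88 19.2 79 | 92 19.2 77 | 96 19.1 79 | 100 19.3 77 | 104 39.1 73 | 108 39.3 83 | 112 39.6 81 | 116 39.3 82 | 120 39.5 84 | 124 -0.4 79 | 128 -0.7 76 | rim [[17.5, -26.9], [19.6, 31.1], [85.9, 28.5], [86.0, -31.3]] [52.23844308  0.33013424]
tail [[-4.7, -38.5], [-1.8, 40.8]] [-3.239551    1.15501718]
```

Top view: the tray fills the guide from the mouth (crop row ~295) to the stop (row ~490). Depth shows the bed back up at 26.3 mm, the same as at the start, and the tray flat at 27.5 mm. I'll take a closer look at the stop with the wrist camera.

Call:
arm_command:
  plan:
    - {"dx":-0.3,"dy":0,"dz":1,"wx":0.1,"wy":0.1,"wz":0.05}
    - {"dx":-0.3,"dy":0,"dz":1,"wx":0,"wy":0,"wz":0}
    - {"dx":0,"dy":0,"dz":1,"wx":0,"wy":0,"wz":0}
    - {"dx":0,"dy":0,"dz":1,"wx":0,"wy":0,"wz":0}
    - {"dx":0,"dy":0,"dz":1,"wx":0,"wy":0,"wz":0}
    - {"dx":0,"dy":0,"dz":1,"wx":0,"wy":0,"wz":0}
    - {"dx":0,"dy":0,"dz":1,"wx":0,"wy":0,"wz":0}
    - {"dx":0,"dy":0,"dz":1,"wx":0,"wy":0,"wz":0}
    - {"dx":0,"dy":0,"dz":1,"wx":0,"wy":0,"wz":0}
    - {"dx":0,"dy":0,"dz":1,"wx":0,"wy":0,"wz":0}
    - {"dx":0,"dy":0,"dz":1,"wx":0,"wy":0,"wz":0}
    - {"dx":0,"dy":0,"dz":1,"wx":0,"wy":0,"wz":0}
    - {"dx":0,"dy":0,"dz":0,"wx":0,"wy":0,"wz":0}

```text
time_s: 14.77
tcp_pos: [0.4067, -0.0211, 0.1848]
eef_rot: [-3.4, 87.5, -175.1]
contact_force: [-0.2, -0.2, -0.7]
gripper_width: 0.0004
```

```bash
python3 - <<'E'
from h import *
st()
p,d=r.capture("wrist"); save("w8",p); np.save("w8_d.npy",d)
np.save("w8_m.npy",r.camera_model("wrist"),allow_pickle=True)
E
```

```text
t 14.77 tcp [ 0.4067 -0.0211  0.1848] dock 0.1756 -0.0007 tipz 0.1738 F [-0.2 -0.2 -0.7] w 0.0004
rotvec tool units [-0.06  0.54  0.03] j [ 24.  -1. -33.  -1. -60.  75.]
```

View pics/w8.png

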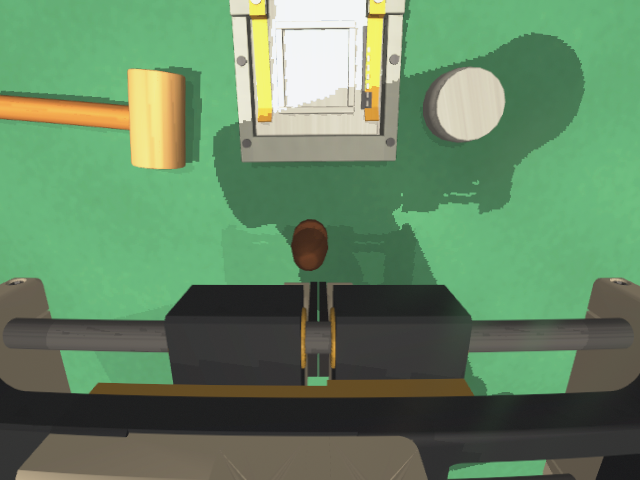

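```bash
python3 - <<'E'
from h import *
m=np.load("w8_m.npy",allow_pickle=True).item()
p=cv2.imread("pics/w8.png"); cv2.imwrite("pics/w8c.png",cv2.resize(p[0:165,225:410],None,fx=4,fy=3.6,interpolation=cv2.INTER_CUBIC))
E
```

```text
(no output)
```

View pics/w8c.png

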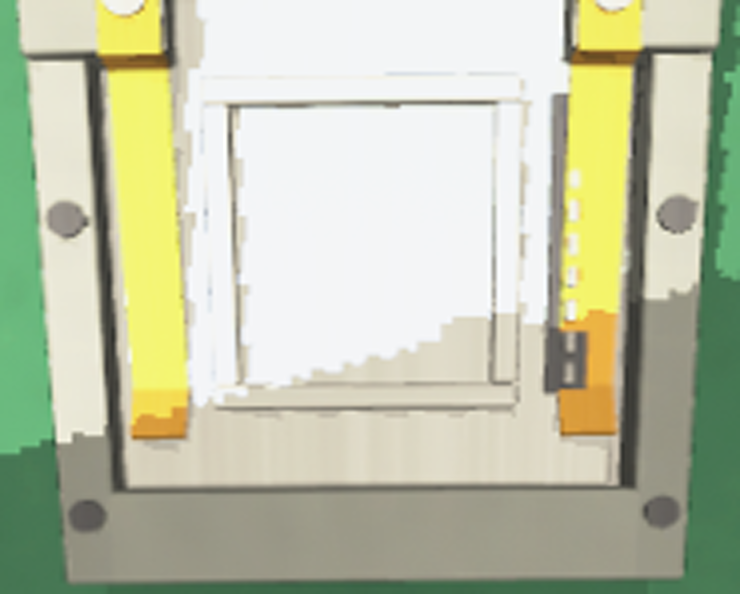

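```bash
python3 - <<'E'
from h import *
m=np.load("w8_m.npy",allow_pickle=True).item()
def f(n,c,z):
    W=pix_at_z(m,np.array(c)/[4,3.6]+[225,0],z)[:,:2]-O; D=np.c_[W@ex,W@ey]*1000; print(n,D.round(1).tolist())
f("rimfront top",[[215,406],[516,406]],.034)
f("rimback top",[[200,76],[522,76]],.034)
f("stopface top",[[112,490],[635,487]],.040)
f("stop outer",[[68,581],[684,577]],.040)
f("lip front",[[30,53],[712,53]],.045)
E
```

```text
rimfront top [[83.9, -31.7], [84.2, 27.8]]
rimback top [[18.8, -32.3], [19.1, 27.4]]
stopface top [[101.4, -52.1], [101.2, 51.2]]
stop outer [[121.0, -62.2], [120.6, 62.1]]
lip front [[16.9, -61.3], [17.4, 60.2]]
```

Rim front to stop face measures 17.3 mm against the nominal 17, so the tray is seated at the stop. Both leaf springs lie on it and the hand is clear, so I'm handing in.

```bash
python3 - <<'E'
from h import *
st(); print(r.close_job())
E
```

```text
t 14.82 tcp [ 0.4081 -0.0208  0.1849] dock 0.1742 -0.0008 tipz 0.1739 F [-0.2 -1.1 -0.4] w 0.0004
rotvec tool units [-0.06  0.53  0.03] j [ 24.  -1. -33.  -1. -60.  75.]
the job is handed in; nothing more can be done
None
```

The aluminium tray is loaded and at the end stop, and the job was handed in at about 15 s of the 48 s allowed. I pressed it down with the closed fingers in the well and slid it under the lips.

It stalled about 28 mm short of the stop, with the push force near 30 N. I lifted the fingers off, pressed instead on the plate just behind the rear rim, and pushed on that rim until the force rose to 36 N at the stop. The tray was only pressed and pushed, never lifted.

**Last checks:**
- **Seating:** the rim front is 17.3 mm from the stop face (17 nominal). The tray's nose comes out within about 0.3 mm of the stop, and it lies flat.
- **Bed:** it is back up at 26.3 mm by depth, the same reading as at the start.
- **Leaf springs:** both lie on the tray.
- **Surroundings:** the spool, tin, slicker and mallet look undisturbed in the pictures; I did not measure them. The hand is clear at 0.17 m.

**What disagreed:**
- **Tray orientation:** the tray lay turned a quarter from its description, with the teeth towards dock +y and the well's 56 mm side along dock x. It could not be turned in the track without lifting, so I loaded it as it lay.
- **Dock position:** my estimate of the dock's origin was about 2–3 mm off along x, so I checked seating against the stop face itself.

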